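# Lock a castle nut on a hub spindle

### The job

Tighten the castle nut on the hub (clockwise seen from above) just to the next slot that lines up with the spindle's cross hole, not past it and not back to the slot before. Then take the orange-tabbed locking pin from its stand, feel gently for the cross hole, push the pin through until its collar is home against the nut, and let go. Never force the pin, and leave the bracket, screw tray and bottle where they are.

Things in the scene. Friction and masses are not known exactly. Their poses are not given: they have to be found in the camera images.
- slot_floor (a point): On the vertical spindle axis, at the height of the floor of the nut's slots, 73 mm above the bench. z up; x along the spindle's cross hole, which is level, straight through, 8 mm wide, 7.4 mm high, unchamfered, its mouths 14 mm from the axis. The hole's height differs from unit to unit and is not measured: its centre is 5.5 to 17.5 mm above this point. Feel for it through the slot.
- nut (a joint): Turn of the castle nut about the vertical spindle axis, rad; grows clockwise seen from above (tightening). Slots line up with the cross hole at 0 and every 1.047 rad. It starts between -0.80 and -0.25, so the next slot is at 0, the one before at -1.047. It turns stiffly (0.25 N m), stays where left and does not move up or down.
- nut_grip (a point): On the nut's axis, half-way up its hexagon, 62 mm above the bench. Steel castle nut: hexagon 46 mm across flats, 51 to 73 mm above the bench; above it a crown of six teeth up to 95 mm, reaching 19.5 mm from the axis beside the slots. Six slots 9 mm wide, one over the middle of each flat. x points out through a slot and flat and turns with the nut.
- pin_grip (a point): Centre of the grip of the loose locking pin, 27 mm above its underside. Grip: upright block 26 (x) x 10 (y) x 46 mm high, orange on top. x points along the level shaft, 11 mm below this point: collar (14 wide, 8 high, 4 thick) with its face at x = 26 mm, then 6 x 6 mm shaft, square-ended, to 72 mm. z up. About 90 g.
- pin_mid (a point): Point of the pin's shaft axis 19.5 mm ahead of the collar face (45.5 mm ahead of the grip centre, 11 mm below it): it lies on the spindle axis when the pin is home. x along the shaft towards the tip. The pin may go in from either end of the hole.
- pin: The loose locking pin, origin under the grip block's centre. At the start it stands upright in a 4 mm deep channel of the small grey stand, its underside 10 mm above the bench. More than 25 N between it and the hub unit harms it.
- hub: The hub unit, fixed to the bench, with spindle and nut. Origin under its base plate's centre, on the spindle axis; x along the cross hole, z up. Base plate 120 x 110 x 16 mm, housing 72 mm diameter up to 34 mm, neck and washer up to 44 mm diameter, nut, and a dark spindle, 30 mm diameter, with a red line across its end along the hole; its end is 10 mm above the hole's centre.
- bracket: Loose plated bracket, 50 x 44 x 36 mm, origin under its centre. Bystander.
- screw_tray: Loose open green tray with screws, 90 x 120 x 22 mm, origin under its centre. Bystander.
- oil_bottle: Loose small white bottle, 36 mm diameter, 75 mm high, origin under its centre. Bystander.
Not all that is in view belongs to the job. What is shaped like the pin but red or yellow is not meant.

How it is judged (in metres and radians):
On the way, in this order (a step that is already met when the one before it is completed fails the run):
1. the nut is tightened to the next slot in line with the cross hole (value of joint nut between -0.12 and 0.12 rad), for 0.2 s.
2. the pin is through the cross hole with its collar home (x of pin_mid in the frame of slot_floor between -0.0045 and 0.0045 m and y of pin_mid in the frame of slot_floor between -0.004 and 0.004 m and z of pin_mid in the frame of slot_floor between 0.002 and 0.021 m and angle between the x axis of pin_mid and the x axis of slot_floor, either way round below 0.15 rad), for 0.2 s.
At the end, for the whole second after the job is handed in: The nut stands within 0.12 rad of the next slot's line; the pin lies through the slot and the cross hole, its mid point within 4.5 mm along and 4 mm across of the spindle axis, within 0.15 rad of the hole's direction, at the hole's height; it is released and at rest (all of step 1 and all of step 2 and linear speed of pin below 0.02 m/s); the robot touches nothing.
It fails at once if nut turned past the slot (more than 0.17 rad beyond) (value of joint nut above 0.17 rad).
It fails at once if nut loosened towards the slot before (beyond -0.93 rad) (value of joint nut below -0.93 rad).
It fails at once if pin forced: more than 25 N between the pin and the hub unit (contact force between pin and hub above 25 N).
It fails at once if bracket, screw tray or bottle pushed more than 20 mm (distance of any of bracket, screw_tray, oil_bottle from where it was at the start of the episode above 0.02 m).
It also fails if it takes over 72 s, if anything falls off the work surface, if the arm or the gripper's body presses on something with over 40 N, if the wrist force passes 120 N, or if a joint passes its speed limit or range.

### The arm

A 7-joint arm with a two-finger parallel gripper is mounted at the origin on the work surface. World frame = base frame: x ahead of the robot, y to its left, z up, the work surface at z = 0. Lengths are in mm, angles in rad, forces in N, time in s.
With the tool pointing down it reaches from about 400 to 875 mm from the base axis. Payload 4.4 kg.
Tool frame: the origin (TCP) lies at the very end of the fingers, on their centre line; the grasp point (between the pads) lies 19 mm behind it; y points along the fingers, z is the direction in which the jaws open and shut, and the axes are right-handed (so a half turn about y gives the same grasp; the last joint's range is limited). The gripper opens to 85 mm and grips with 20 to 120 N. Pads are 22 mm wide; open, the fingers measure 114 mm over their backs; the gripper's body (76 mm by 85 mm) begins 54 mm behind the grasp point. The pads swing forward as they close: fully open they stand 13 mm farther back than shut.
Start: joints at [-1.24, 0.628, 0.038, 1.517, -0.027, 0.996, -0.02], TCP at [251.183, 599.521, 231.313] pointing down, gripper open.
Joint ranges: [-3.06, 3.06], [-0.37, 2.12], [-1.25, 1.32], [0.18, 2.47], [-1.1, 4.24], [0.23, 1.98], [-2.94, 2.94]. Speed limits (rad/s): [2.57, 2.57, 3.14, 3.14, 3.14, 3.14, 3.14].

### API

Orientations are given as [roll, pitch, yaw] about the fixed x, y, z axes, in that order (R = Rz(yaw) Ry(pitch) Rx(roll)).
In Python, from cell import ctrl, imaging, finish_job gives the robot as it stands.
- The arm moves only by the shell command python3 -m inch 'ROWS'. ROWS is JSON, one flat list of numbers, 7 for each row, row after row: the opening, from 0 (shut) to 1 (fully open), then the shift along the tool's x, y, z in cm, then the turn, a rotation vector about the tool's x, y, z in degrees. A call has 1 to 12 rows; each row is the pose to reach, as a shift and turn from the pose commanded when the call began, along the tool's axes at that moment; what a row does not reach only later rows make up. A row lasts 1/10 s, in which the tool goes at most 50 mm and 8.59 degrees, less where a joint would pass 70% of its speed; a pose out of reach is approached as far as the arm can. A call with a gripper value outside its range is refused whole. The fingers move at their own pace and stop on an object; the grip force is fixed at half the most. Time passes only in rows, so rows that repeat a pose let the fingers close. It gives the time, the measured TCP pose, the force and the opening at its end, in the units of the state.
- ctrl.read_state(): the state, without advancing time (a new reading comes with each control period).
- imaging.get_image(name): name is "side" or "top"; returns a dict with "img" (420x560x3 uint8, red, green, blue), "fx", "fy", "cx", "cy" (pixels), "R" (3x3) and "t" (3): a world point X has camera coordinates R X + t. Camera axes: x right, y down, z forward; pixel columns grow to the right and rows downward; lengths in mm; the calibration is good to about 2 mm. A picture is of the moment at which its call begins. There is no depth.
- finish_job(): hands the job in, once; it reports no verdict.
The state is a dict: "clock": time; "qpos": joint angles; "qd": joint speeds; "tau": joint torques, N m; "eef_pos": TCP position; "tool_rot": TCP orientation; "force": force on the tool from outside, world axes, zero at the start; "torque": the same for the moment, N m; "width": finger opening in mm.
Only numpy, scipy, OpenCV 4.12 (cv2) and the standard library are available. Lean on these libraries where they do the work, as an engineer would, in place of code of your own. Each camera call takes 0.05 s, during which the arm holds its last target.

## Working session

There is one attempt and no reset: what is moved stays moved. The work goes in short steps, Python scripts to look and compute and a shell command to move; the robot and the scene stay as the last step left them, time stands still between calls to the robot, and variables do not carry over. Pictures are saved under pics/ and viewed, and the job is handed in when it is done.

```bash
ls; mkdir -p pics
python3 - <<'E'
from cell import ctrl, imaging
import cv2,json
print(ctrl.read_state())
for n in("side","top"):
    d=imaging.get_image(n); cv2.imwrite(f"pics/{n}0.png",cv2.cvtColor(d["img"],cv2.COLOR_RGB2BGR))
    print(n,d["fx"],d["fy"],d["cx"],d["cy"],d["R"],d["t"])
E
```

```text
pics
{'clock': 0.0, 'qpos': array([-1.23977917,  0.62934458,  0.03841853,  1.51832632, -0.02699438,
        0.9962725 , -0.01998153]), 'qd': array([-6.12567271e-05, -2.22983504e-03, -7.45099833e-04, -3.41091665e-04,
       -7.64436663e-04, -4.90483024e-04,  1.04957804e-03]), 'tau': array([-1.58954090e-04, -5.63391924e+01,  1.22604501e+00, -1.93450785e+01,
        1.09485170e-02,  1.05195094e-02,  8.45144967e-06]), 'eef_pos': array([250.94682274, 598.96148757, 230.40297015]), 'tool_rot': array([-1.57262976e+00, -1.40079666e-05, -3.96775722e-01]), 'force': array([-0.07260049, -0.58730906, -0.46927813]), 'torque': array([ 0.02703377, -0.00365439, -0.03860886]), 'width': 85.5899672914379}
side 437.6240655890622 437.6240655890622 277.27879416896127 216.59706190753212 [[ 0.96778016 -0.2516958  -0.00712704]
 [-0.17296062 -0.64393715 -0.74527147]
 [ 0.18299233  0.72249164 -0.66672306]] [-519.90218396  151.83047506  843.81204245]
top 501.40114897251743 501.40114897251743 282.4058547446107 209.5176172984817 [[ 2.22838390e-03 -9.99867678e-01 -1.61139662e-02]
 [-9.90683280e-01 -1.31271150e-05 -1.36186043e-01]
 [ 1.36167811e-01  1.62673117e-02 -9.90552221e-01]] [   9.49888519  559.24568595 1257.19844718]
```

View pics/side0.png

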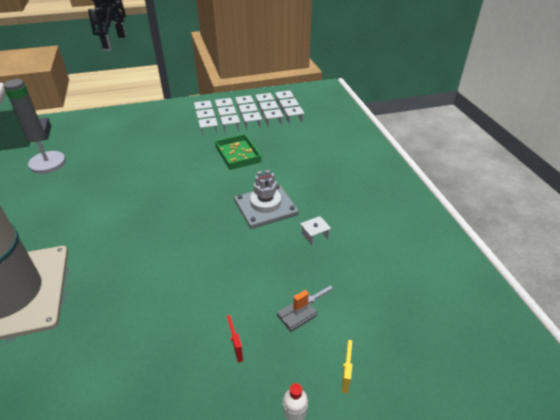

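View pics/top0.png

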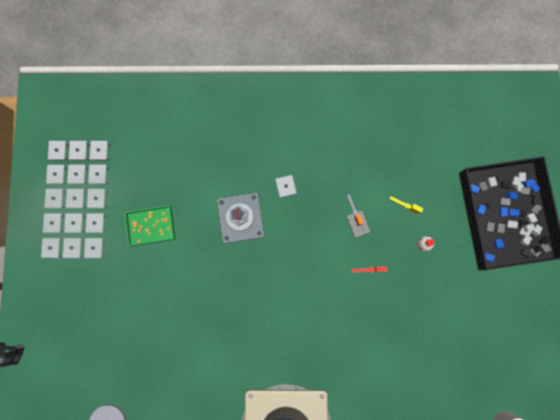

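```bash
cat > h.py <<'E'
import cv2,numpy as np
from cell import ctrl, imaging
def crop(d,u,v,r,s,fn):
    im=cv2.cvtColor(d["img"],cv2.COLOR_RGB2BGR)[v-r:v+r,u-r:u+r]
    cv2.imwrite(fn,cv2.resize(im,None,fx=s,fy=s,interpolation=cv2.INTER_CUBIC))
def ray(d,u,v,z):
    R=np.array(d["R"]);t=np.array(d["t"])
    k=R.T@np.array([(u-d["cx"])/d["fx"],(v-d["cy"])/d["fy"],1]); c=-R.T@t
    return c+k*(z-c[2])/k[2]
def proj(d,X):
    p=np.array(d["R"])@np.array(X,float)+np.array(d["t"]); return p[0]/p[2]*d["fx"]+d["cx"],p[1]/p[2]*d["fy"]+d["cy"]
E
python3 - <<'E'
from h import *
a=imaging.get_image("top");b=imaging.get_image("side")
crop(a,240,217,30,10,"pics/t_hub.png");crop(a,357,215,30,10,"pics/t_pin.png")
crop(b,265,195,36,8,"pics/s_hub.png");crop(b,308,303,36,8,"pics/s_pin.png")
I={k:cv2.imread(f"pics/{k}.png") for k in("t_hub","t_pin","s_hub","s_pin")}
g=lambda x:cv2.resize(x,(400,300)) if 0 else cv2.resize(x,(300,300))
cv2.imwrite("pics/m1.png",np.vstack([np.hstack([g(I["t_hub"]),g(I["t_pin"])]),np.hstack([g(I["s_hub"]),g(I["s_pin"])])]))
E
```

```text
(no output)
```

View pics/t_hub.png

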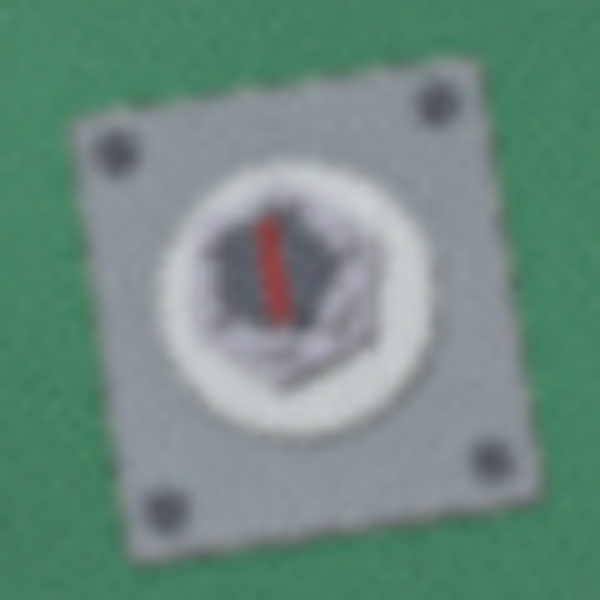

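View pics/s_hub.png

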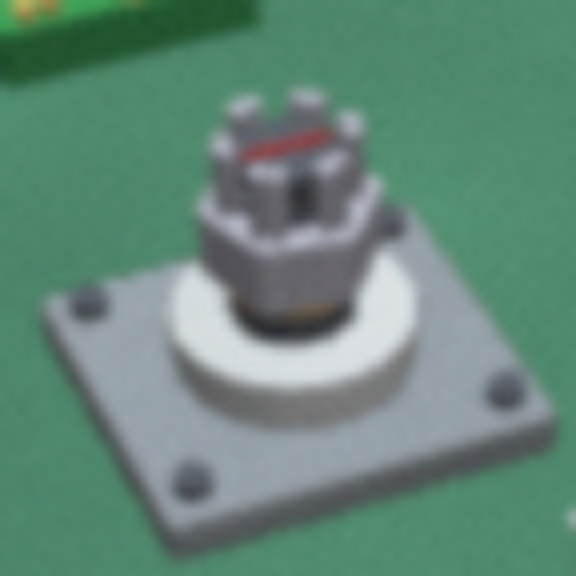

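View pics/t_pin.png

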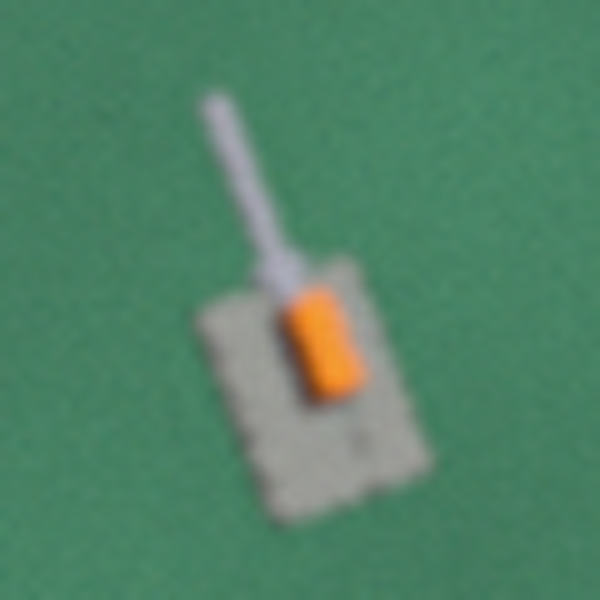

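View pics/s_pin.png

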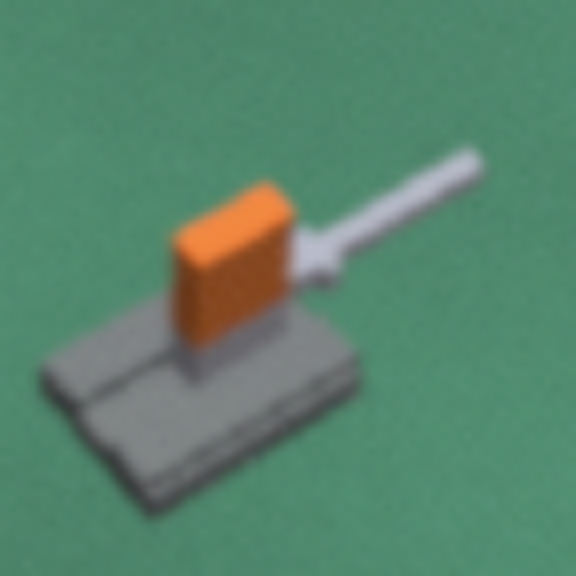

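```bash
cat >> h.py <<'E'
def tri(ds,uvs):
    A=[];b=[]
    for d,(u,v) in zip(ds,uvs):
        R=np.array(d["R"]);t=np.array(d["t"]); x=(u-d["cx"])/d["fx"];y=(v-d["cy"])/d["fy"]
        A+=[R[0]-x*R[2],R[1]-y*R[2]]; b+=[-t[0]+x*t[2],-t[1]+y*t[2]]
    X,r,*_=np.linalg.lstsq(np.array(A),np.array(b),rcond=None); return X,np.array(A)@X-b
E
python3 - <<'E'
from h import *
D={"top":imaging.get_image("top"),"side":imaging.get_image("side")}
cv=lambda n:cv2.resize(D[n]["img"],None,fx=4,fy=4,interpolation=cv2.INTER_CUBIC)
def up(p): return (np.array(p)+.5)/4-.5
box={"top":(210,187,60),"side":(229,159,72)}
cents={}
for n in D:
    x,y,w=box[n]; im=cv(n)[y*4:(y+w)*4,x*4:(x+w)*4]
    hsv=cv2.cvtColor(im,cv2.COLOR_RGB2HSV)
    red=((hsv[...,0]<8)|(hsv[...,0]>172))&(hsv[...,1]>110)
    v,u=np.nonzero(red); 
    pts=np.c_[u,v].astype(np.float32)
    r=cv2.minAreaRect(pts); c=pts.mean(0)
    l=cv2.fitLine(pts,cv2.DIST_L2,0,.01,.01).ravel()
    s=(pts-l[2:])@l[:2]; e=[l[2:]+l[:2]*s.min(),l[2:]+l[:2]*s.max()]
    cents[n]=(up(c+[x*4,y*4])); ee=[up(q+np.array([x*4,y*4])) for q in e]
    print(n,"red",cents[n],ee,len(u))
    for z in (90,95): print(z,[ray(D[n],*q,z)[:2].round(1) for q in [cents[n]]+ee])
    # plate: non-green, largest contour
    m=(~((hsv[...,0]>55)&(hsv[...,0]<90)&(hsv[...,1]>70))).astype(np.uint8)
    cs,_=cv2.findContours(m,cv2.RETR_EXTERNAL,cv2.CHAIN_APPROX_NONE)
    k=max(cs,key=cv2.contourArea); ap=cv2.approxPolyDP(k,12,True)[:,0]
    print("plate",[ (up(q+np.array([x*4,y*4]))).round(1).tolist() for q in ap],[ray(D[n],*up(q+np.array([x*4,y*4])),16)[:2].round(1).tolist() for q in ap])
print("tri red",tri([D["top"],D["side"]],[cents["top"],cents["side"]]))
# bolts from crops
o={"top":(210,187,10,[(117,153),(437,103),(491,460),(167,511)]),"side":(229,159,8,[(88,303),(388,223),(505,390),(192,482)])}
for n,(x,y,s,P) in o.items():
    W=[ray(D[n],x+(a+.5)/s-.5,y+(b+.5)/s-.5,16)[:2] for a,b in P]
    print(n,"bolts",np.round(W,1).tolist(),np.mean(W,0).round(1), [np.degrees(np.arctan2(*(W[i]-W[j])[::-1])).round(1) for i,j in((0,3),(1,2),(0,1),(3,2))])
# orange
for n in D:
    hsv=cv2.cvtColor(cv(n),cv2.COLOR_RGB2HSV)
    m=((hsv[...,0]>5)&(hsv[...,0]<18)&(hsv[...,1]>170)&(hsv[...,2]>(200 if 1 else 0)))
    x,y={"top":(327,185),"side":(272,267)}[n]
    v,u=np.nonzero(m[y*4:(y+60)*4,x*4:(x+70)*4]); r=cv2.minAreaRect(np.c_[u,v].astype(np.float32))
    c=up(np.array(r[0])+[x*4,y*4]); bp=[up(q+np.array([x*4,y*4])) for q in cv2.boxPoints(r)]
    print(n,"orange",c,r[1],ray(D[n],*c,56)[:2],[ray(D[n],*q,56)[:2].round(1).tolist() for q in bp])
# shaft points: tip and collar
o={"top":(327,185,10,[(217,100),(278,270)]),"side":(272,267,8,[(474,162),(325,255)])}
for n,(x,y,s,P) in o.items():
    W=[ray(D[n],x+(a+.5)/s-.5,y+(b+.5)/s-.5,26)[:2] for a,b in P]; print(n,"shaft",W,np.degrees(np.arctan2(*(W[0]-W[1])[::-1])))
E
```

```text
top red [236.85456657 213.59375   ] [array([236.19638252, 209.11451149]), array([237.49193001, 217.93128967])] 208
90 [array([541.9, 122.3]), array([553.1, 124.1]), array([531.1, 120.5])]
95 [array([541.3, 121.7]), array([552.5, 123.5]), array([530.5, 120. ])]
plate [[257.1, 192.1], [216.9, 198.4], [222.6, 242.9], [263.9, 236.1]] [[608.7, 77.4], [592.0, 183.8], [474.4, 166.3], [492.2, 58.7]]
side red [264.79009247 176.59669876] [array([261.3886261 , 177.43058205]), array([268.16064453, 175.77039337])] 53
90 [array([541.5, 124.2]), array([533.5, 123.2]), array([549.5, 125.3])]
95 [array([540.1, 117.6]), array([532.1, 116.6]), array([548. , 118.7])]
plate [[267.4, 169.4], [256.6, 171.9], [252.6, 190.6], [233.9, 196.4], [250.9, 228.4], [297.9, 213.6], [273.9, 173.1]] [[576.2, 250.1], [547.3, 246.7], [521.3, 174.4], [473.7, 164.6], [489.7, 45.8], [602.6, 65.8], [588.3, 230.0]]
tri red (array([541.384815  , 122.13665304,  91.60084873]), array([-0.04268154,  0.33024763,  0.32803031, -0.05751124]))
top bolts [[582.7, 172.0], [596.1, 87.6], [501.5, 72.5], [488.1, 157.1]] [542.1 122.3] [np.float64(8.9), np.float64(9.1), np.float64(99.0), np.float64(99.0)]
side bolts [[486.7, 160.8], [582.3, 175.0], [595.2, 90.6], [499.8, 75.3]] [541.  125.4] [np.float64(98.7), np.float64(98.7), np.float64(-171.6), np.float64(-170.9)]
top orange [359.06034851 219.27586365] (36.953372955322266, 13.55575942993164) [ 531.83772405 -184.57602403] [[541.2, -176.4], [544.4, -184.4], [522.5, -192.7], [519.3, -184.7]]
side orange [300.75577164 295.1038456 ] (18.48117446899414, 53.33493423461914) [ 531.84255056 -186.19145138] [[519.3, -185.8], [543.2, -177.0], [544.5, -186.6], [520.7, -195.2]]
top shaft [array([ 600.42359394, -161.70818543]), array([ 555.59697062, -176.84321673])] 18.65647593744187
side shaft [array([ 599.56948734, -159.84277493]), array([ 557.47635445, -176.63278953])] 21.745957389580486
```

Run:
```python
from h import *
a=imaging.get_image("top");b=imaging.get_image("side")
c=np.array([541.6,123.3])
for n,d,(x,y,s),P in(("side",b,(229,159,8),[(203,208),(262,247),(340,235),(380,185)]),("top",a,(210,187,10),[(285,388),(380,345),(382,232),(195,205),(195,330)])):
  for p in P:
    w=ray(d,x+(p[0]+.5)/s-.5,y+(p[1]+.5)/s-.5,73)[:2]-c; print(n,p,w.round(1),np.hypot(*w).round(1),np.degrees(np.arctan2(w[1],w[0])).round(1))
# zoom, sharpened
crop(a,238,215,14,20,"pics/tz.png");crop(b,265,185,18,20,"pics/sz.png")
I=[cv2.resize(cv2.imread(f"pics/{k}.png"),(400,400)) for k in("tz","sz")]
cv2.imwrite("pics/z1.png",np.hstack(I))
```

```text
side (203, 208) [-25.6   0.7] 25.6 178.4
side (262, 247) [-13.6 -20.7] 24.8 -123.2
side (340, 235) [  8.5 -21.1] 22.8 -68.1
side (380, 185) [24.9 -2. ] 25.0 -4.5
top (285, 388) [-27.2  -2.6] 27.3 -174.5
top (380, 345) [-16.3 -26.3] 31.0 -121.8
top (382, 232) [ 12.3 -26.5] 29.2 -65.1
top (195, 205) [19.1 20.8] 28.2 47.3
top (195, 330) [-12.6  20.2] 23.8 121.9
```

View pics/z1.png

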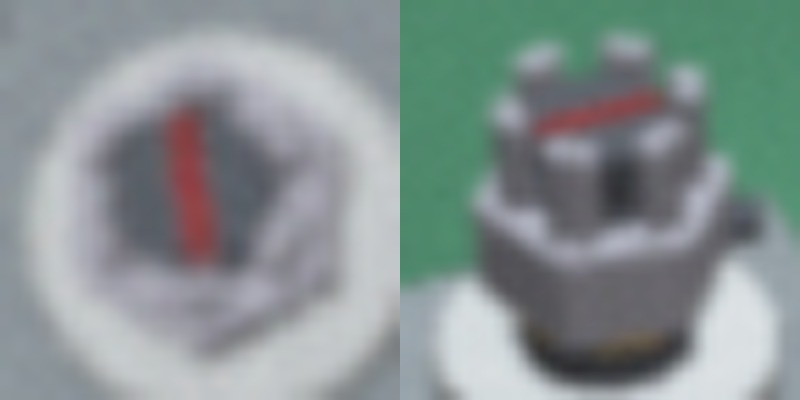

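```bash
cat >> h.py <<'E'
from scipy.spatial.transform import Rotation as Ro
def to(pos,zdir):
    """shift (cm, tool axes) and rotvec deg to measured pos, tool down with tool z at heading zdir (deg)"""
    s=ctrl.read_state(); R=Ro.from_euler('xyz',s["tool_rot"]); T=Ro.from_euler('xyz',[-90,0,zdir-90],degrees=True)
    print("shift",(R.inv().apply(np.array(pos)-s["eef_pos"])/10).round(2),"turn",np.degrees((R.inv()*T).as_rotvec()).round(2))
def st():
    s=ctrl.read_state(); R=Ro.from_euler('xyz',s["tool_rot"]).as_matrix()
    print("t",round(float(s["clock"]),2),"tcp",s["eef_pos"].round(1),"zdir",np.degrees(np.arctan2(R[1,2],R[0,2])).round(2),"ydown",R[:,1].round(3),"F",s["force"].round(1),"T",s["torque"].round(2),"w",s["width"].round(1),"q",s["qpos"].round(2))
E
python3 -c "
from h import *
to([541.6,123.3,140],28);st()"
```

```text
shift [ 45.19   9.13 -32.68] turn [2.000e-02 3.926e+01 1.000e-02]Traceback (most recent call last):
  File "<string>", line 3, in <module>
    to([541.6,123.3,140],28);st()
                             ~~^^
  File "h.py", line 25, in st
    print("t",round(float(s["clock"]),2),"tcp",s["eef_pos"].round(1),"zdir",np.degrees(np.arctan2(R[1,2],R[0,2])).round(2),"ydown",R[:,1].round(3),"F",s["force"].round(1),"T",s["torque"].round(2),"w",s["width"].round(1),"q",s["qpos"].round(2))
                                                                                                                                                                                                        ^^^^^^^^^^^^^^^^
AttributeError: 'float' object has no attribute 'round'
```

```bash
sed -i 's/s\["width"\].round(1)/round(float(s["width"]),1)/' h.py
python3 -m inch '[1,45.2,9.1,-32.7,0,39.3,0, 1,45.2,9.1,-32.7,0,39.3,0, 1,45.2,9.1,-32.7,0,39.3,0, 1,45.2,9.1,-32.7,0,39.3,0, 1,45.2,9.1,-32.7,0,39.3,0, 1,45.2,9.1,-32.7,0,39.3,0, 1,45.2,9.1,-32.7,0,39.3,0, 1,45.2,9.1,-32.7,0,39.3,0, 1,45.2,9.1,-32.7,0,39.3,0, 1,45.2,9.1,-32.7,0,39.3,0, 1,45.2,9.1,-32.7,0,39.3,0, 1,45.2,9.1,-32.7,0,39.3,0]'; python3 -c "
from h import *
st();to([541.6,123.3,44],28)"
```

```text
clock: 1.6
eef_pos: [544.4, 116.3, 140.0]
tool_rot: [-1.571, -0.004, -1.091]
force: [-0.5, -0.3, 0.4]
width: 85.3
t 1.6 tcp [544.4 116.3 140. ] zdir 27.49 ydown [ 0.002 -0.004 -1.   ] F [-0.5 -0.3  0.4] T [-0.05 -0.   -0.01] w 85.3 q [-0.37  0.62  0.17  1.87 -0.15  0.66  0.36]
shift [-0.79  9.59  0.08] turn [ 0.   -0.51  0.23]
```

```bash
python3 -m inch '[1,0,0,0,0,0,0, 1,0,0,0,0,0,0]'; python3 -c "
from h import *
to([541.6,123.3,44],28)
a=imaging.get_image('top');b=imaging.get_image('side')
crop(a,240,210,30,13,'pics/a.png');crop(b,265,170,40,10,'pics/b.png')
cv2.imwrite('pics/ab1.png',np.hstack([cv2.resize(cv2.imread(f'pics/{k}.png'),(400,400)) for k in 'ab']))
for d in(a,b): print(proj(d,ctrl.read_state()['eef_pos']))
"
```

```text
clock: 1.8
eef_pos: [541.1, 124.5, 140.3]
tool_rot: [-1.571, 0.001, -1.082]
force: [0.2, 1.5, -0.2]
width: 85.7
shift [ 0.15  9.63 -0.01] turn [ 0.01 -0.   -0.08]
(np.float64(233.11517575200065), np.float64(211.36762057771594))
(np.float64(263.6648221690517), np.float64(157.29023559700784))
```

View pics/ab1.png

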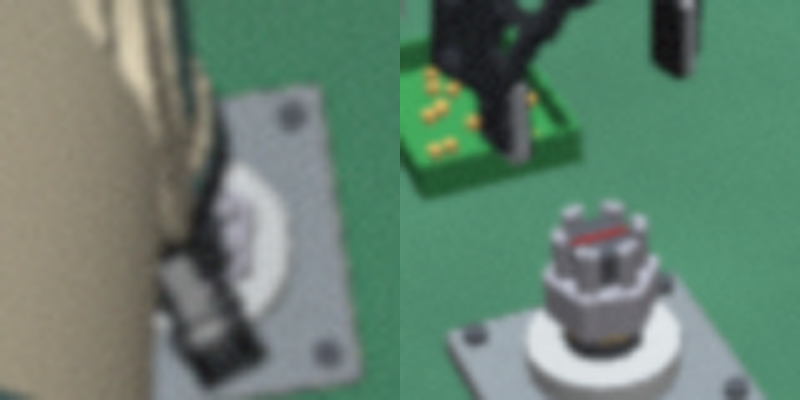

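```bash
python3 -m inch '[1,0.1,4,0,0,0,0, 1,0.1,8,0,0,0,0, 1,0.1,9.6,0,0,0,0, 1,0.1,9.6,0,0,0,0, 1,0.1,9.6,0,0,0,0]';  python3 -c "
from h import *
st()"
```

```text
clock: 2.4
eef_pos: [542.0, 124.0, 44.8]
tool_rot: [-1.57, 0.0, -1.08]
force: [-0.2, -0.0, 0.0]
width: 85.4
t 2.4 tcp [542.  124.   44.8] zdir 28.1 ydown [ 0.     0.001 -1.   ] F [-0.2 -0.   0. ] T [ 0.03 -0.   -0.03] w 85.4 q [-0.35  0.77  0.12  1.92 -0.19  0.45  0.39]
```

```bash
python3 -m inch '[0.4,0,0,0,0,0,0, 0.4,0,0,0,0,0,0, 0.4,0,0,0,0,0,0, 0.4,0,0,0,0,0,0, 0.4,0,0,0,0,0,0]';  python3 -c "
from h import *
st()"
```

```text
clock: 2.9
eef_pos: [541.0, 121.9, 45.6]
tool_rot: [-1.572, 0.001, -1.083]
force: [-3.7, -1.0, 9.5]
width: 45.1
t 2.9 tcp [541.  121.9  45.6] zdir 27.98 ydown [-0.002 -0.    -1.   ] F [-3.7 -1.   9.5] T [-0.34  0.8   0.13] w 45.1 q [-0.35  0.77  0.12  1.93 -0.19  0.46  0.39]
```

```bash
python3 -m inch '[0,0,0,0,0,0,0, 0,0,0,0,0,2,0, 0,0,0,0,0,5,0, 0,0,0,0,0,8,0, 0,0,0,0,0,11,0, 0,0,0,0,0,14,0, 0,0,0,0,0,16,0, 0,0,0,0,0,16,0, 0,0,0,0,0,16,0]';  python3 -c "
from h import *
st()"
```

```text
clock: 3.8
eef_pos: [541.1, 122.0, 45.6]
tool_rot: [-1.572, 0.0, -1.363]
force: [-4.3, -0.4, 9.3]
width: 45.1
t 3.8 tcp [541.1 122.   45.6] zdir 11.89 ydown [-0.002  0.    -1.   ] F [-4.3 -0.4  9.3] T [-0.29  0.8  -0.26] w 45.1 q [-0.39  0.78  0.19  1.93 -0.29  0.47  0.21]
```

```bash
python3 -m inch '[0,0,0,0,0,2,0, 0,0,0,0,0,3,0, 0,0,0,0,0,3,0, 0,0,0,0,0,3,0]';  python3 -c "
from h import *
st()
a=imaging.get_image('top');b=imaging.get_image('side')
crop(a,240,210,30,13,'pics/a.png');crop(b,265,180,30,13,'pics/b.png')
cv2.imwrite('pics/ab2.png',np.hstack([cv2.resize(cv2.imread(f'pics/{k}.png'),(400,400)) for k in 'ab']))
"
```

```text
clock: 4.2
eef_pos: [541.1, 121.9, 45.6]
tool_rot: [-1.572, 0.0, -1.415]
force: [-4.4, -0.7, 8.7]
width: 45.0
t 4.2 tcp [541.1 121.9  45.6] zdir 8.93 ydown [-0.002  0.    -1.   ] F [-4.4 -0.7  8.7] T [-0.32  0.82 -0.01] w 45.0 q [-0.4   0.78  0.2   1.93 -0.31  0.47  0.18]
```

View pics/ab2.png

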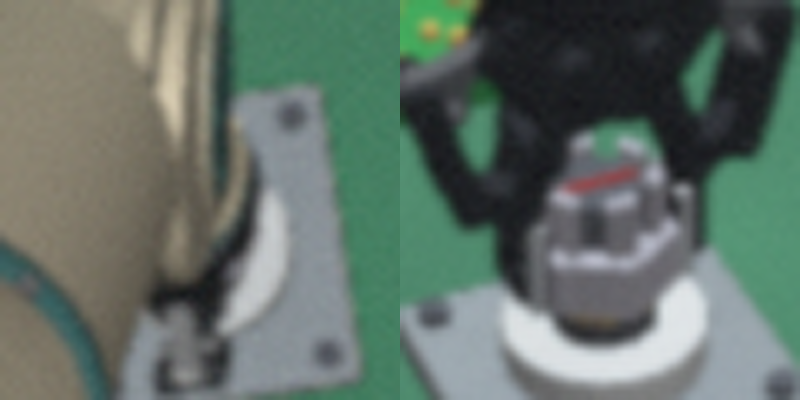

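```bash
python3 -m inch '[1,0,0,0,0,0,0, 1,0,0,0,0,0,0, 1,0,0,0,0,0,0, 1,0,0,0,0,60,0, 1,0,0,0,0,60,0, 1,0,0,0,0,60,0, 1,0,0,0,0,60,0, 1,0,0,0,0,60,0, 1,0,0,0,0,60,0, 1,0,0,0,0,60,0, 1,0,0,0,0,60,0, 1,0,0,0,0,60,0]';  python3 -c "
from h import *
st()
b=imaging.get_image('side')
crop(b,265,180,30,13,'pics/b3.png')
"
```

```text
clock: 5.5
eef_pos: [542.2, 122.5, 44.2]
tool_rot: [-1.571, -0.0, -2.458]
force: [-0.4, -0.0, 0.1]
width: 85.5
t 5.5 tcp [542.2 122.5  44.2] zdir -50.81 ydown [ 0. -0. -1.] F [-0.4 -0.   0.1] T [-0.01 -0.04  0.04] w 85.5 q [-0.56  0.83  0.46  1.93 -0.68  0.55 -0.52]
```

View pics/b3.png

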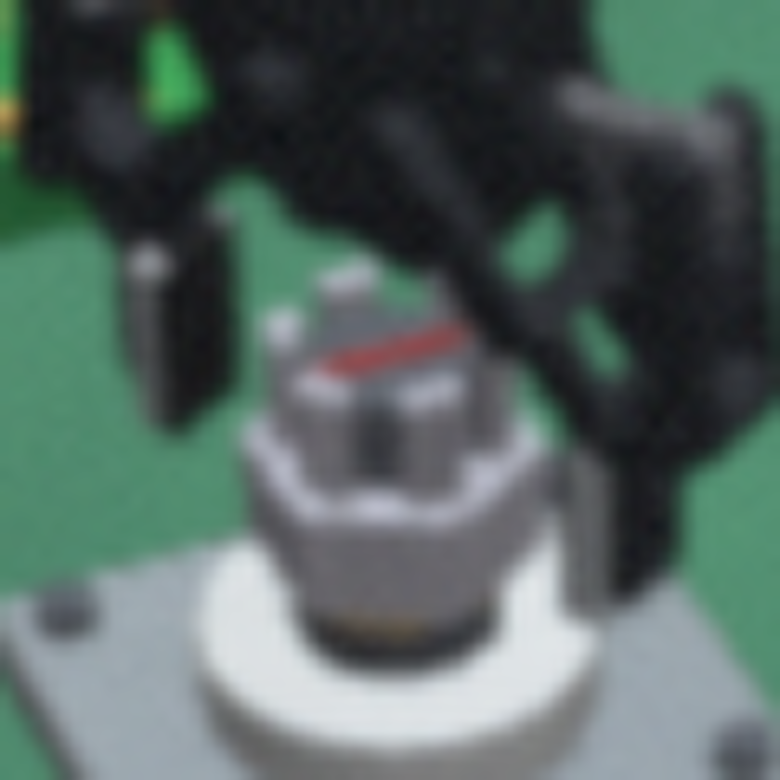

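```bash
python3 -m inch '[0.4,0,0,0,0,0,0, 0.4,0,0,0,0,0,0, 0.4,0,0,0,0,0,0, 0.4,0,0,0,0,0,0, 0.4,0,0,0,0,0,0, 0.4,0,0,0,0,0,0]';  python3 -c "
from h import *
st()"
```

```text
clock: 6.15
eef_pos: [542.2, 122.3, 44.6]
tool_rot: [-1.571, 0.0, -2.461]
force: [-1.3, -1.2, 5.4]
width: 44.8
t 6.15 tcp [542.2 122.3  44.6] zdir -51.01 ydown [ 0.  0. -1.] F [-1.3 -1.2  5.4] T [-0.04  0.24  0.16] w 44.8 q [-0.56  0.83  0.46  1.93 -0.68  0.55 -0.52]
```

```bash
python3 -m inch '[1,0,0,0,0,0,0, 1,0,0,0,0,0,0, 1,0,0,0,0,0,0, 1,0,-4,0,0,0,0, 1,0,-9,0,0,0,0, 1,0,-10,0,0,0,0]';  python3 -c "
from h import *
st();to([531.5,-185.8,100],-69.5)"
```

```text
clock: 6.75
eef_pos: [545.3, 122.1, 148.7]
tool_rot: [-1.567, 0.007, -2.462]
force: [0.7, -0.4, -0.3]
width: 85.5
t 6.75 tcp [545.3 122.1 148.7] zdir -51.07 ydown [ 0.008  0.001 -1.   ] F [ 0.7 -0.4 -0.3] T [ 0.03 -0.09  0.01] w 85.5 q [-0.66  0.68  0.61  1.88 -0.56  0.75 -0.62]
shift [20.45  4.83 23.06] turn [-0.17 18.43 -0.42]
```

```bash
python3 -m inch '[0.7,20.3,4.4,23.0,0,18.4,0, 0.7,20.3,4.4,23.0,0,18.4,0, 0.7,20.3,4.4,23.0,0,18.4,0, 0.7,20.3,4.4,23.0,0,18.4,0, 0.7,20.3,4.4,23.0,0,18.4,0, 0.7,20.3,4.4,23.0,0,18.4,0, 0.7,20.3,4.4,23.0,0,18.4,0, 0.7,20.3,4.4,23.0,0,18.4,0, 0.7,20.3,4.4,23.0,0,18.4,0, 0.7,20.3,4.4,23.0,0,18.4,0]';  python3 -c "
from h import *
st();to([531.5,-185.8,100],-69.5)
a=imaging.get_image('top');b=imaging.get_image('side')
crop(a,357,210,30,13,'pics/a.png');crop(b,308,293,40,10,'pics/b.png')
cv2.imwrite('pics/ab4.png',np.hstack([cv2.resize(cv2.imread(f'pics/{k}.png'),(400,400)) for k in 'ab']))
"
```

```text
clock: 7.75
eef_pos: [529.4, -181.5, 100.1]
tool_rot: [-1.573, 0.0, -2.779]
force: [-0.7, 0.4, -1.0]
width: 60.0
t 7.75 tcp [ 529.4 -181.5  100.1] zdir -69.25 ydown [-0.     0.002 -1.   ] F [-0.7  0.4 -1. ] T [0.1  0.04 0.02] w 60.0 q [-0.08  0.76  0.58  1.9  -0.65  0.68 -0.31]
shift [-0.05  0.    0.48] turn [ 0.1   0.25 -0.02]
```

View pics/ab4.png

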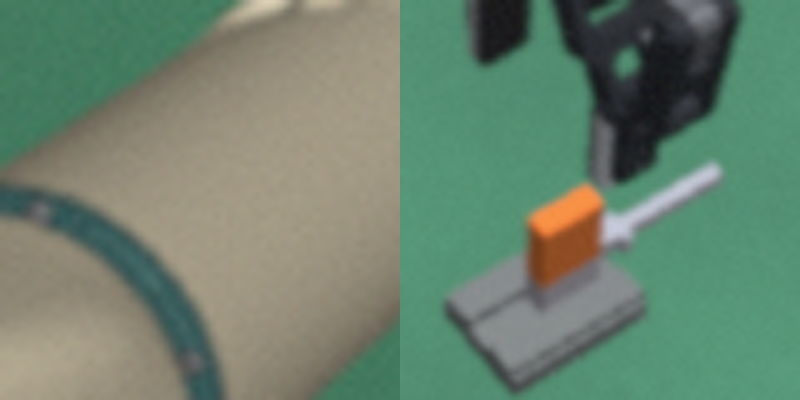

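```bash
python3 -m inch '[0.6,0,3,0,0,0,0, 0.6,0,3.5,0,0,0,0, 0.6,0,3.5,0,0,0,0]';  python3 -c "
from h import *
st();to([531.5,-185.8,21],-69.5)
"
```

```text
clock: 8.15
eef_pos: [528.3, -182.9, 64.6]
tool_rot: [-1.573, -0.002, -2.782]
force: [-0.1, 0.1, 0.1]
width: 51.3
t 8.15 tcp [ 528.3 -182.9   64.6] zdir -69.37 ydown [-0.002  0.001 -1.   ] F [-0.1  0.1  0.1] T [-0.01 -0.03  0.  ] w 51.3 q [-0.05  0.81  0.53  1.91 -0.69  0.61 -0.27]
shift [-0.2   4.36  0.39] turn [0.1  0.13 0.09]
```

```bash
python3 -m inch '[0.6,-0.2,1,0.4,0,0,0, 0.6,-0.2,3,0.4,0,0,0, 0.6,-0.2,4.3,0.4,0,0,0, 0.6,-0.2,4.3,0.4,0,0,0, 0.6,-0.2,4.3,0.4,0,0,0]';  python3 -c "
from h import *
st();to([531.5,-185.8,21],-69.5)
b=imaging.get_image('side')
crop(b,308,293,30,13,'pics/b5.png')
for p in ([531.5,-185.8,56],[531.5,-185.8,14]): print(proj(b,p))
"
```

```text
clock: 8.65
eef_pos: [532.2, -187.4, 22.4]
tool_rot: [-1.571, -0.0, -2.783]
force: [0.1, -0.5, 0.7]
width: 51.4
t 8.65 tcp [ 532.2 -187.4   22.4] zdir -69.45 ydown [-0. -0. -1.] F [ 0.1 -0.5  0.7] T [ 0.04 -0.01  0.02] w 51.4 q [-0.    0.87  0.47  1.91 -0.74  0.54 -0.23]
shift [ 0.01  0.14 -0.18] turn [-0.    0.05  0.01]
(np.float64(300.50448526531983), np.float64(294.97172568718963))
(np.float64(299.85322734047026), np.float64(309.39627647271266))
```

View pics/b5.png

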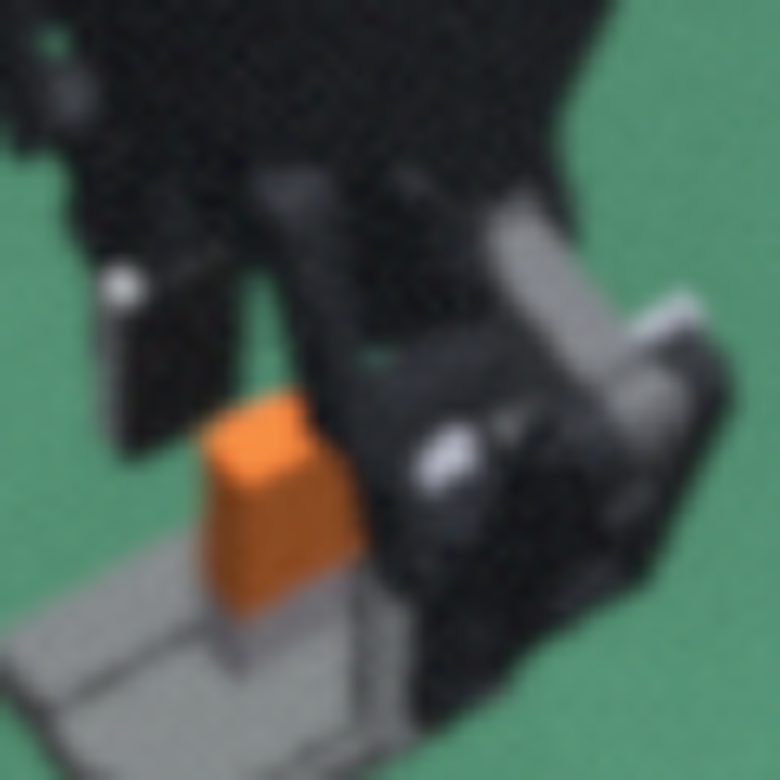

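```bash
python3 -m inch '[0,0,0,-0.15,0,0,0, 0,0,0,-0.15,0,0,0, 0,0,0,-0.15,0,0,0, 0,0,0,-0.15,0,0,0, 0,0,0,-0.15,0,0,0, 0,0,0,-0.15,0,0,0]';  python3 -c "
from h import *
st()"
```

```text
clock: 9.3
eef_pos: [532.0, -185.8, 22.8]
tool_rot: [-1.571, 0.001, -2.783]
force: [0.0, 2.6, 5.8]
width: 9.3
t 9.3 tcp [ 532.  -185.8   22.8] zdir -69.44 ydown [ 0.001  0.    -1.   ] F [0.  2.6 5.8] T [ 0.21  0.08 -0.03] w 9.3 q [-0.    0.87  0.47  1.92 -0.75  0.53 -0.23]
```

```bash
python3 -m inch '[0,0,-0.5,0,0,0,0, 0,0,-1.5,0,0,0,0, 0,0,-4,0,0,0,0, 0,0,-8,0,0,0,0, 0,0,-10,0,0,0,0, 0,0,-10,0,0,0,0,  0,0,-10,0,0,0,0]';  python3 -c "
from h import *
st();to([440.4,105.6,110],-81)
b=imaging.get_image('side')
crop(b,308,273,30,13,'pics/b6.png')
"
```

```text
clock: 10.0
eef_pos: [531.7, -185.3, 122.6]
tool_rot: [-1.571, 0.0, -2.782]
force: [-0.4, 0.1, -1.6]
width: 9.3
t 10.0 tcp [ 531.7 -185.3  122.6] zdir -69.41 ydown [ 0.  0. -1.] F [-0.4  0.1 -1.6] T [ 0.08  0.06 -0.06] w 9.3 q [-0.1   0.73  0.62  1.88 -0.62  0.73 -0.34]
shift [ -1.69   1.26 -30.45] turn [ 1.000e-02  1.159e+01 -2.000e-02]
```

View pics/b6.png

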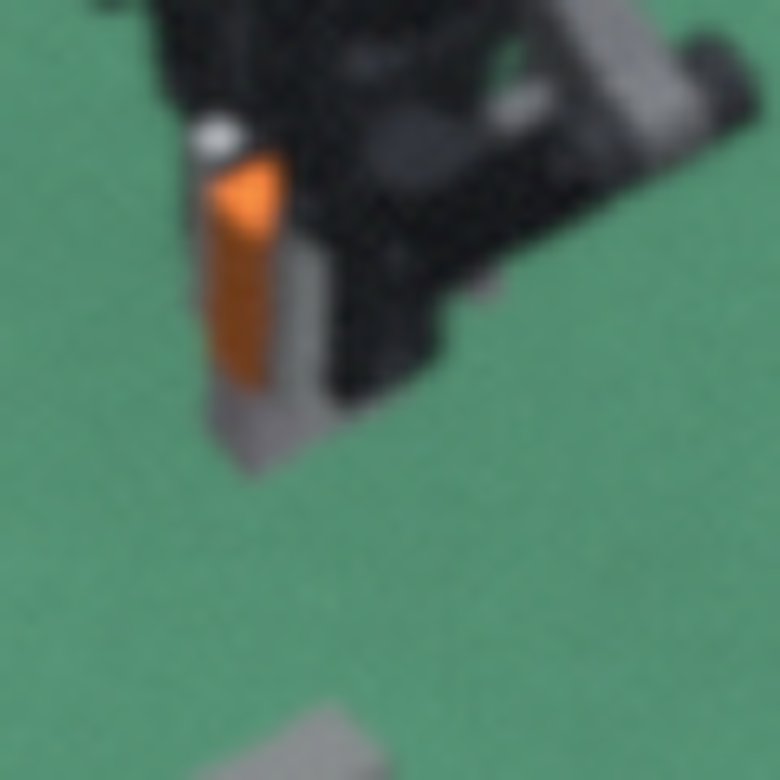

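```bash
python3 -m inch '[0,-0.2,0.2,-3,0,3,0, 0,-0.4,0.4,-7,0,6,0, 0,-0.7,0.6,-11,0,9,0, 0,-0.9,0.8,-15,0,11.6,0, 0,-1.2,1.0,-19,0,11.6,0, 0,-1.4,1.2,-23,0,11.6,0, 0,-1.6,1.2,-27,0,11.6,0, 0,-1.7,1.2,-29.5,0,11.6,0, 0,-1.7,1.2,-30.4,0,11.6,0, 0,-1.7,1.2,-30.4,0,11.6,0, 0,-1.7,1.2,-30.4,0,11.6,0, 0,-1.7,1.2,-30.4,0,11.6,0]';  python3 -c "
from h import *
st();to([440.4,105.6,110],-81)
a=imaging.get_image('top');b=imaging.get_image('side')
crop(a,240,220,40,10,'pics/a.png');crop(b,255,180,40,10,'pics/b.png')
cv2.imwrite('pics/ab7.png',np.hstack([cv2.resize(cv2.imread(f'pics/{k}.png'),(400,400)) for k in 'ab']))
"
```

```text
clock: 11.25
eef_pos: [441.5, 103.0, 110.3]
tool_rot: [-1.57, 0.0, -2.988]
force: [-1.1, -0.1, -0.9]
width: 8.9
t 11.25 tcp [441.5 103.  110.3] zdir -81.2 ydown [ 0.001 -0.001 -1.   ] F [-1.1 -0.1 -0.9] T [-0.03  0.03  0.03] w 8.9 q [-0.74  0.66  0.67  2.18 -0.8   0.57 -0.88]
shift [ 0.06  0.03 -0.28] turn [-0.07 -0.2  -0.02]
```

View pics/ab7.png

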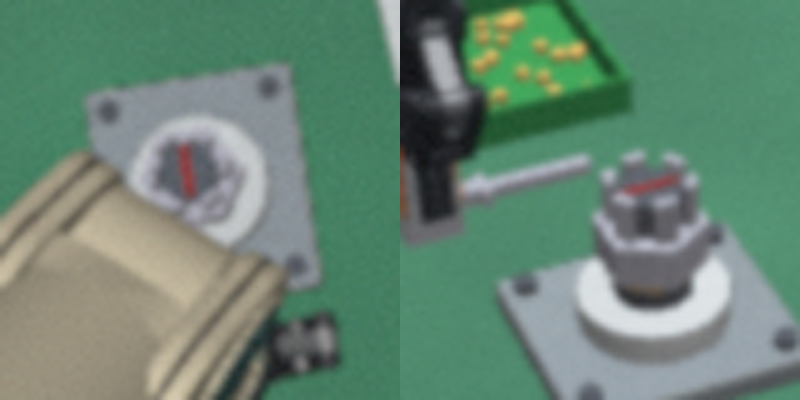

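```bash
cat > m.py <<'E'
from h import *
def lat(d,u,v,P,yaw=9.0):
    """point on pixel ray in vertical plane through P with heading yaw -> (along rel P, z)"""
    R=np.array(d["R"]);t=np.array(d["t"]); k=R.T@np.array([(u-d["cx"])/d["fx"],(v-d["cy"])/d["fy"],1]); c=-R.T@t
    a=np.radians(yaw); n=np.array([-np.sin(a),np.cos(a),0]); f=np.array([np.cos(a),np.sin(a),0])
    X=c+k*(n@(np.array([*P,0])-c))/(n@k); return (f@(X-np.array([*P,0]))).round(2),X[2].round(2)
E
python3 - <<'E'
from m import *
b=imaging.get_image("side"); C=(541.1,121.6); s=ctrl.read_state(); st()
im=cv2.resize(b["img"],None,fx=4,fy=4,interpolation=cv2.INTER_CUBIC)
up=lambda p:(np.array(p)+.5)/4-.5
x,y=215,140; c=im[y*4:(y+80)*4,x*4:(x+80)*4]; hsv=cv2.cvtColor(c,cv2.COLOR_RGB2HSV)
red=((hsv[...,0]<8)|(hsv[...,0]>172))&(hsv[...,1]>100); red[:,:150]=0
v,u=np.nonzero(red); p=up([u.mean()+x*4,v.mean()+y*4]); print("red",p,lat(b,*p,C))
cv2.imwrite("pics/c8.png",cv2.resize(cv2.cvtColor(c[40:180,30:200],cv2.COLOR_RGB2BGR),None,fx=4,fy=4))
E
```

```text
t 11.4 tcp [441.2 103.6 110.4] zdir -81.16 ydown [ 0. -0. -1.] F [ 0.5  0.3 -1.1] T [0.02 0.01 0.  ] w 9.0 q [-0.74  0.66  0.67  2.18 -0.8   0.57 -0.88]
red [264.72771318 176.63081395] (np.float64(-0.33), np.float64(91.98))
```

View pics/c8.png

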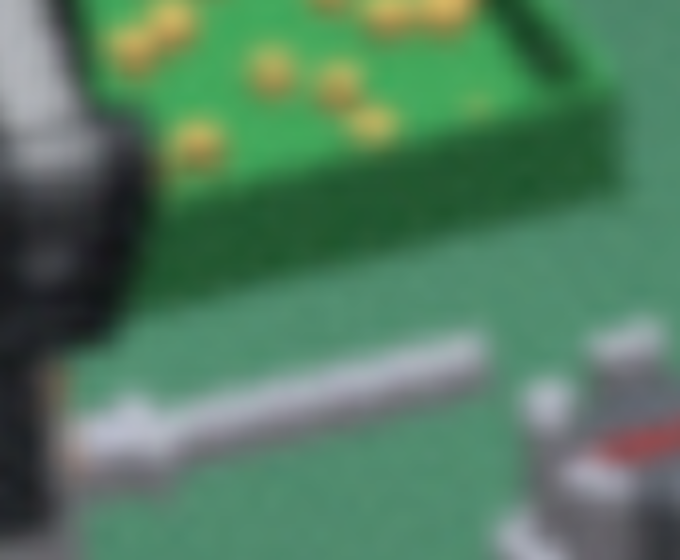

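Run:
```python
from m import *
b=imaging.get_image("side"); P=(441.2,103.6)
for p in((252.56,172.0),(232.4,177.1)): print(lat(b,*p,P))
# far-side floor of the slots, teeth tops for z check
```

```text
(np.float64(72.53), np.float64(114.52))
(np.float64(26.59), np.float64(114.83))
```

```bash
cat >> m.py <<'E'
def rel(C=(541.1,121.6),yaw=9.0):
    s=ctrl.read_state(); a=np.radians(yaw); d=s["eef_pos"][:2]-np.array(C); F=s["force"]
    print("t",round(float(s["clock"]),2),"tip along",round(d@[np.cos(a),np.sin(a)]+72,2),"lat",round(d@[-np.sin(a),np.cos(a)],2),"shaft z",round(s["eef_pos"][2]+3.2,2),
     "Fal",round(F[:2]@[np.cos(a),np.sin(a)],1),"Flat",round(F[:2]@[-np.sin(a),np.cos(a)],1),"Fz",round(F[2],1),"w",round(float(s["width"]),1),"tilt",np.round(np.degrees(Ro.from_euler('xyz',s["tool_rot"]).as_euler('zyx')-np.array([np.radians(-171),0,-np.pi/2])),2),"T",s["torque"].round(2))
E
python3 -m inch '[0,0,1,-0.1,0,0,0, 0,0,2.5,-0.21,0,0,0, 0,0,3.23,-0.21,0,0,0, 0,0,3.23,-0.21,0,0,0, 0,0,3.23,-0.21,0,0,0, 0,0,3.23,-0.21,0,0,0]';  python3 -c "
from m import *
rel()
b=imaging.get_image('side')
crop(b,255,180,30,13,'pics/b9.png')
"
```

```text
clock: 12.05
eef_pos: [440.8, 106.8, 78.3]
tool_rot: [-1.571, 0.001, -2.985]
force: [-0.1, -0.0, -1.3]
width: 9.4
t 12.05 tip along -29.39 lat 1.03 shaft z 81.5 Fal -0.1 Flat -0.0 Fz -1.3 w 9.4 tilt [ -8.96   8.95 179.99] T [ 0.03  0.01 -0.01]
```

View pics/b9.png

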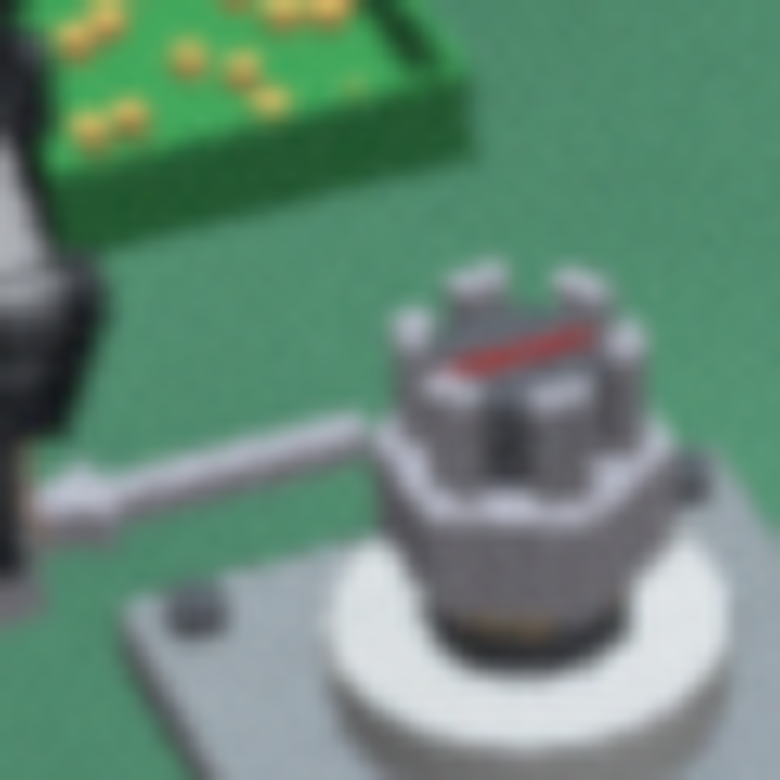

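```bash
python3 -m inch '[0,-0.3,0,0.1,0,0,0, 0,-0.6,0,0.1,0,0,0, 0,-0.8,0,0.1,0,0,0, 0,-0.8,0,0.1,0,0,0, 0,-0.8,0,0.1,0,0,0]';  python3 -c "
from m import *
rel()
"
```

```text
clock: 12.6
eef_pos: [448.5, 107.2, 78.0]
tool_rot: [-1.571, -0.0, -2.985]
force: [0.6, -0.6, -0.8]
width: 9.4
t 12.6 tip along -21.69 lat 0.28 shaft z 81.16 Fal 0.4 Flat -0.7 Fz -0.8 w 9.4 tilt [350.99   8.97 180.  ] T [0.   0.05 0.01]
```

```bash
python3 -m inch '[0,-0.2,0,0.03,0,0,0, 0,-0.35,0,0.03,0,0,0, 0,-0.45,0,0.03,0,0,0, 0,-0.55,0,0.03,0,0,0, 0,-0.65,0,0.03,0,0,0, 0,-0.7,0,0.03,0,0,0, 0,-0.7,0,0.03,0,0,0]';  python3 -c "
from m import *
rel()
"
```

```text
clock: 13.3
eef_pos: [455.6, 108.0, 78.0]
tool_rot: [-1.571, 0.0, -2.985]
force: [0.7, 0.7, 0.2]
width: 9.2
t 13.3 tip along -14.59 lat -0.09 shaft z 81.18 Fal 0.8 Flat 0.6 Fz 0.2 w 9.2 tilt [ -9.     8.97 180.  ] T [ 0.04 -0.01 -0.02]
```

Inside the slot, no contact yet. I'll go on in 1 mm steps.

```bash
python3 -m inch '[0,-0.1,0,0,0,0,0, 0,-0.2,0,0,0,0,0, 0,-0.2,0,0,0,0,0, 0,-0.2,0,0,0,0,0]';  python3 -c "
from m import *
rel()
"
```

```text
clock: 13.7
eef_pos: [457.5, 108.3, 78.0]
tool_rot: [-1.571, -0.0, -2.985]
force: [1.0, -0.6, -0.2]
width: 8.9
t 13.7 tip along -12.68 lat -0.07 shaft z 81.19 Fal 0.9 Flat -0.7 Fz -0.2 w 8.9 tilt [350.99   8.97 180.  ] T [0.04 0.03 0.02]
```

```bash
python3 -m inch '[0,-0.1,0,0,0,0,0, 0,-0.2,0,0,0,0,0, 0,-0.2,0,0,0,0,0, 0,-0.2,0,0,0,0,0]';  python3 -c "
from m import *
rel()
"
```

```text
clock: 14.1
eef_pos: [459.5, 108.6, 78.0]
tool_rot: [-1.571, -0.0, -2.985]
force: [0.2, -0.3, -0.5]
width: 9.3
t 14.1 tip along -10.63 lat -0.1 shaft z 81.18 Fal 0.2 Flat -0.3 Fz -0.5 w 9.3 tilt [351.     8.96 180.  ] T [-0.02 -0.    0.03]
```

```bash
python3 -m inch '[0,-0.1,0,0,0,0,0, 0,-0.2,0,0,0,0,0, 0,-0.3,0,0,0,0,0, 0,-0.4,0,0,0,0,0, 0,-0.4,0,0,0,0,0, 0,-0.4,0,0,0,0,0]';  python3 -c "
from m import *
rel()
b=imaging.get_image('side')
crop(b,258,182,26,15,'pics/b10.png')
"
```

```text
clock: 14.7
eef_pos: [463.4, 109.2, 78.0]
tool_rot: [-1.571, -0.0, -2.985]
force: [-0.2, -0.1, -0.2]
width: 8.6
t 14.7 tip along -6.67 lat -0.09 shaft z 81.19 Fal -0.2 Flat -0.0 Fz -0.2 w 8.6 tilt [351.     8.96 180.  ] T [-0.01  0.03  0.01]
```

View pics/b10.png

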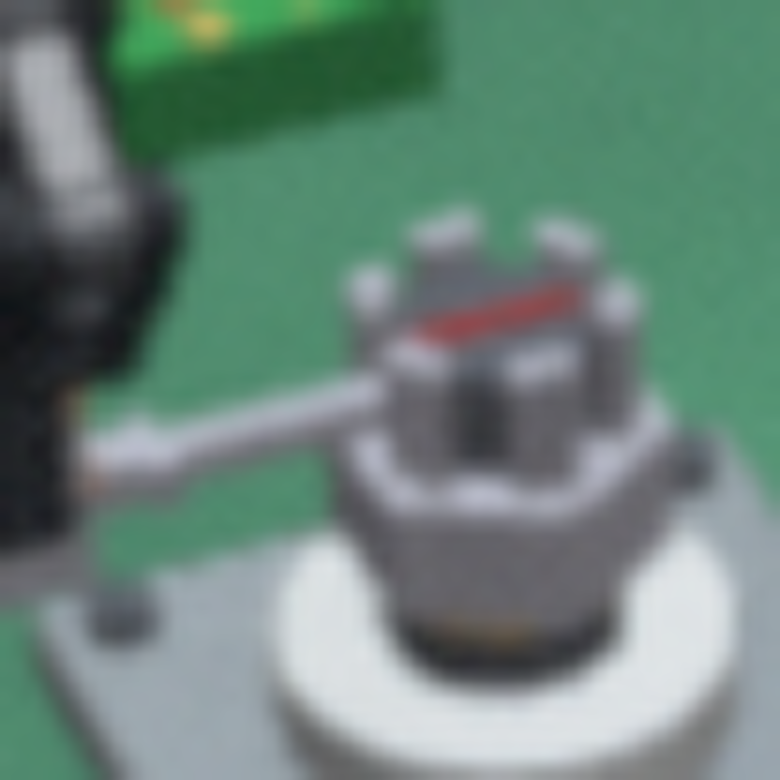

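```bash
python3 -m inch '[0,-0.2,0,0,0,0,0, 0,-0.4,0,0,0,0,0, 0,-0.6,0,0,0,0,0, 0,-0.8,0,0,0,0,0, 0,-1.0,0,0,0,0,0, 0,-1.2,0,0,0,0,0, 0,-1.4,0,0,0,0,0, 0,-1.4,0,0,0,0,0]';  python3 -c "
from m import *
rel()
"
```

```text
clock: 15.55
eef_pos: [477.6, 111.4, 78.0]
tool_rot: [-1.571, 0.0, -2.985]
force: [0.7, 0.6, -0.3]
width: 9.2
t 15.55 tip along 7.71 lat -0.13 shaft z 81.2 Fal 0.8 Flat 0.5 Fz -0.3 w 9.2 tilt [ -8.98   8.97 179.99] T [-0.01  0.01 -0.01]
```

```bash
python3 -m inch '[0,-0.2,0,0,0,0,0, 0,-0.4,0,0,0,0,0, 0,-0.6,0,0,0,0,0, 0,-0.8,0,0,0,0,0, 0,-1.0,0,0,0,0,0, 0,-1.2,0,0,0,0,0, 0,-1.4,0,0,0,0,0, 0,-1.4,0,0,0,0,0]';  python3 -c "
from m import *
rel()
"
```

```text
clock: 16.35
eef_pos: [491.4, 113.6, 78.0]
tool_rot: [-1.571, 0.0, -2.985]
force: [0.8, -0.0, -1.2]
width: 9.1
t 16.35 tip along 21.7 lat -0.12 shaft z 81.21 Fal 0.8 Flat -0.1 Fz -1.2 w 9.1 tilt [ -8.98   8.97 180.  ] T [-0.04  0.08  0.04]
```

Now slow 0.5 mm steps towards the collar contact.

```bash
python3 -m inch '[0,-0.1,0,0,0,0,0, 0,-0.2,0,0,0,0,0, 0,-0.25,0,0,0,0,0, 0,-0.3,0,0,0,0,0, 0,-0.35,0,0,0,0,0, 0,-0.35,0,0,0,0,0]';  python3 -c "
from m import *
rel()
"
```

```text
clock: 16.95
eef_pos: [494.6, 114.1, 78.0]
tool_rot: [-1.571, 0.0, -2.985]
force: [-1.0, -0.8, -0.4]
width: 9.2
t 16.95 tip along 24.87 lat -0.09 shaft z 81.19 Fal -1.1 Flat -0.6 Fz -0.4 w 9.2 tilt [ -9.     8.97 180.  ] T [ 0.    0.06 -0.03]
```

```bash
python3 -c "
from m import *
b=imaging.get_image('side')
crop(b,258,182,26,15,'pics/b11.png')
"
```

```text
(no output)
```

View pics/b11.png

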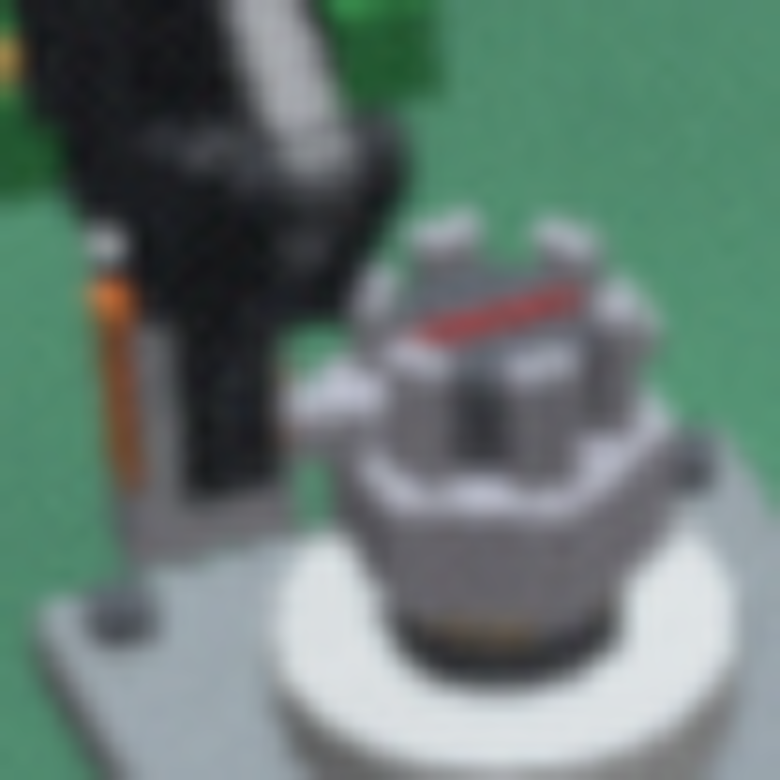

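```bash
python3 -m inch '[0,-0.05,0,0,0,0,0, 0,-0.1,0,0,0,0,0, 0,-0.1,0,0,0,0,0]';  python3 -c "
from m import *
rel()
"; python3 -m inch '[0,-0.05,0,0,0,0,0, 0,-0.05,0,0,0,0,0]';  python3 -c "
from m import *
rel()
"
```

```text
clock: 17.3
eef_pos: [495.6, 114.3, 78.0]
tool_rot: [-1.571, 0.0, -2.985]
force: [0.5, 0.7, -1.4]
width: 9.1
t 17.3 tip along 25.96 lat -0.13 shaft z 81.2 Fal 0.6 Flat 0.6 Fz -1.4 w 9.1 tilt [ -8.99   8.96 180.  ] T [-0.04 -0.03  0.02]
clock: 17.5
eef_pos: [495.8, 114.3, 77.9]
tool_rot: [-1.571, -0.001, -2.985]
force: [-0.9, 0.7, -0.4]
width: 9.4
t 17.5 tip along 26.1 lat -0.1 shaft z 81.14 Fal -0.8 Flat 0.9 Fz -0.4 w 9.4 tilt [350.97   8.96 180.01] T [-0.03  0.13 -0.02]
```

```bash
python3 -m inch '[0,-0.05,0,0,0,0,0, 0,-0.05,0,0,0,0,0]';  python3 -c "
from m import *
rel()
"
```

```text
clock: 17.7
eef_pos: [495.9, 114.4, 77.9]
tool_rot: [-1.571, -0.001, -2.985]
force: [-2.5, -1.4, 1.1]
width: 9.0
t 17.7 tip along 26.18 lat -0.07 shaft z 81.09 Fal -2.7 Flat -1.0 Fz 1.1 w 9.0 tilt [350.93   8.96 180.02] T [-0.03  0.39  0.01]
```

```bash
python3 -m inch '[0,0.05,0,0,0,0,0, 0.5,0.05,0,0,0,0,0, 0.5,0.05,0,0,0,0,0, 0.5,0.05,0,0,0,0,0]';  python3 -c "
from m import *
rel()
a=imaging.get_image('top');b=imaging.get_image('side')
crop(a,240,220,30,13,'pics/a.png');crop(b,258,182,26,15,'pics/b.png')
cv2.imwrite('pics/ab12.png',np.hstack([cv2.resize(cv2.imread(f'pics/{k}.png'),(400,400)) for k in 'ab']))
"
```

```text
clock: 18.1
eef_pos: [496.5, 114.4, 78.2]
tool_rot: [-1.571, 0.001, -2.985]
force: [0.0, -1.3, -0.6]
width: 42.4
t 18.1 tip along 26.86 lat -0.14 shaft z 81.36 Fal -0.2 Flat -1.2 Fz -0.6 w 42.4 tilt [ -8.94   8.96 180.  ] T [ 0.01  0.04 -0.01]
```

View pics/ab12.png

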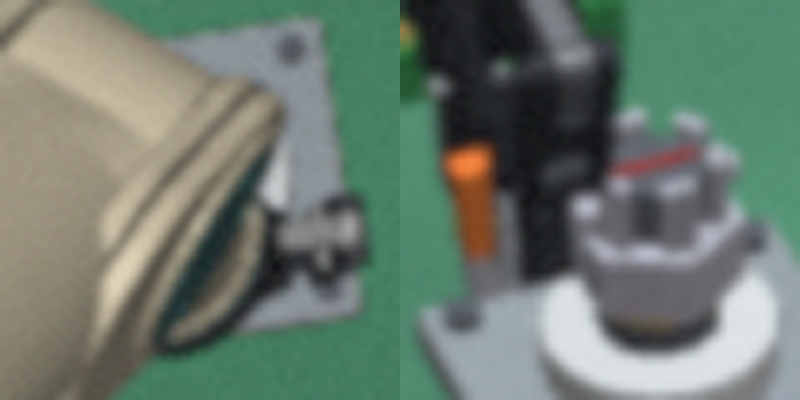

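Released and free; the pin stays in. Retreat straight up, then back.

```bash
python3 -m inch '[0.6,0,0,0,0,0,0, 0.6,0,-1,0,0,0,0, 0.6,0,-3,0,0,0,0, 0.6,0,-6,0,0,0,0, 0.6,0,-10,0,0,0,0, 0.6,0,-13,0,0,0,0, 0.6,0,-13,12,0,0,0, 0.6,0,-13,16,0,0,0, 0.6,0,-13,20,0,0,0, 0.6,0,-13,20,0,0,0, 0.6,0,-13,20,0,0,0, 0.6,0,-13,20,0,0,0]';  python3 -c "
from m import *
st()
a=imaging.get_image('top');b=imaging.get_image('side')
crop(a,240,220,30,13,'pics/a.png');crop(b,258,182,26,15,'pics/b.png')
cv2.imwrite('pics/ab13.png',np.hstack([cv2.resize(cv2.imread(f'pics/{k}.png'),(400,400)) for k in 'ab']))
cv2.imwrite('pics/top13.png',cv2.cvtColor(a['img'],cv2.COLOR_RGB2BGR))
"
```

```text
clock: 19.4
eef_pos: [526.9, -85.1, 208.7]
tool_rot: [-1.57, 0.0, -2.989]
force: [-1.0, 0.4, -0.0]
width: 51.4
t 19.4 tcp [526.9 -85.1 208.7] zdir -81.28 ydown [ 0. -0. -1.] F [-1.   0.4 -0. ] T [0.04 0.01 0.  ] w 51.4 q [-0.41  0.62  0.82  1.88 -0.57  0.89 -0.73]
```

View pics/ab13.png

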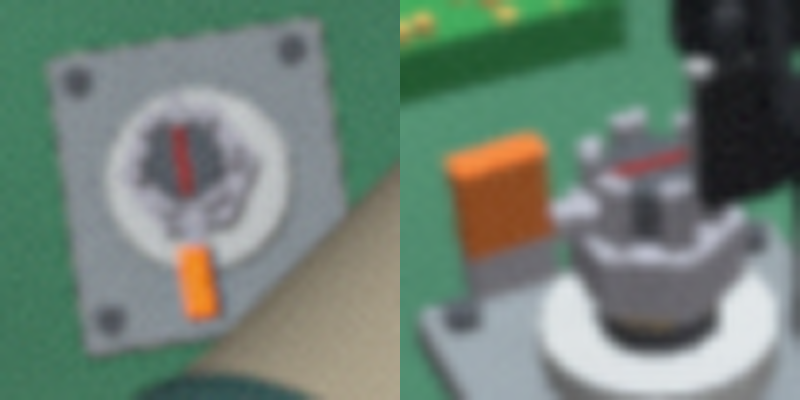

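View pics/top13.png

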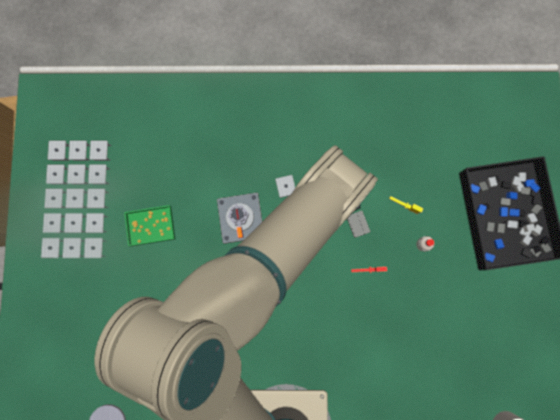

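```bash
python3 -m inch '[0.6,0,0,0,0,0,0, 0.6,0,0,0,0,0,0, 0.6,0,0,0,0,0,0]'
python3 - <<'E'
from m import *
up=lambda p:(np.array(p)+.5)/4-.5
a=imaging.get_image("top")
def blob(d,x,y,w,f):
    c=cv2.resize(d["img"],None,fx=4,fy=4,interpolation=cv2.INTER_CUBIC)[y*4:(y+w)*4,x*4:(x+w)*4]
    v,u=np.nonzero(f(cv2.cvtColor(c,cv2.COLOR_RGB2HSV))); r=cv2.minAreaRect(np.c_[u,v].astype(np.float32))
    return up(np.array(r[0])+[x*4,y*4]),[up(q+np.array([x*4,y*4])) for q in cv2.boxPoints(r)]
c,b=blob(a,215,195,45,lambda h:(h[...,0]>5)&(h[...,0]<18)&(h[...,1]>170)&(h[...,2]>200))
W=ray(a,*c,111)[:2]; q=np.radians(9); d=W+[-.9,-.8]-np.array([541.1,121.6])
print(W.round(1),"along",d@[np.cos(q),np.sin(q)],"lat",d@[-np.sin(q),np.cos(q)]); B=[ray(a,*p,111)[:2] for p in b]
for i in range(4): e=B[i]-B[i-1]; print(np.hypot(*e).round(1),np.degrees(np.arctan2(e[1],e[0])).round(1))
E
```

```text
clock: 19.8
eef_pos: [527.2, -82.1, 208.0]
tool_rot: [-1.571, -0.0, -2.983]
force: [0.0, -1.2, -0.1]
width: 51.5
[493.9 113.4] along -48.96050334462117 lat -1.3473722078171084
22.9 10.3
8.4 -80.5
22.9 -169.8
8.4 99.5
```

Run:
```python
from m import *
b=imaging.get_image("side"); crop(b,258,182,26,15,"pics/b14.png")
x=cv2.imread("pics/b11.png")[180:620,60:460];y=cv2.imread("pics/b14.png")[180:620,60:460]
cv2.imwrite("pics/cmp14.png",np.hstack([x,y]))
hsv=cv2.cvtColor(cv2.resize(b["img"],None,fx=4,fy=4,interpolation=cv2.INTER_CUBIC),cv2.COLOR_RGB2HSV)[160*4:220*4,225*4:265*4]
m=(hsv[...,0]>5)&(hsv[...,0]<18)&(hsv[...,1]>170)&(hsv[...,2]>200)
v,u=np.nonzero(m); r=cv2.minAreaRect(np.c_[u,v].astype(np.float32)); 
c=(np.array(r[0])+[900,640]+.5)/4-.5; print(c,lat(b,*c,(541.1,121.6)))
```

```text
[243.930336   176.15729332] (np.float64(-48.41), np.float64(107.84))
```

View pics/cmp14.png

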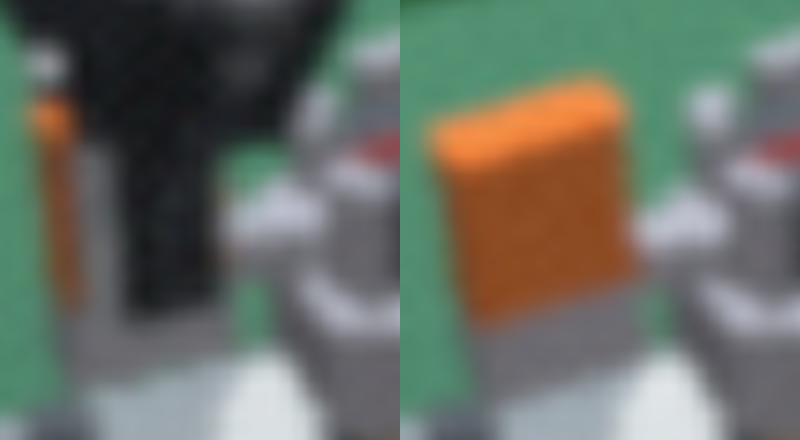

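Run:
```python
from m import *
b=imaging.get_image("side"); q=np.radians(9); C=np.array([541.1,121.6]); n=np.array([-np.sin(q),np.cos(q)])
P=C-5*n-0.5*n
for nm,(x,y) in {"bottom rear":(145,580),"bottom front":(60+240,180+352),"top rear":(60+52,180+170),"top front":(60+228,180+110)}.items():
    print(nm,lat(b,232+(x+.5)/15-.5,156+(y+.5)/15-.5,P))
```

```text
bottom rear (np.float64(-59.47), np.float64(65.57))
bottom front (np.float64(-35.0), np.float64(66.63))
top rear (np.float64(-61.65), np.float64(108.38))
top front (np.float64(-34.65), np.float64(110.84))
```

```bash
python3 -c "
from cell import finish_job
print(finish_job())"
```

```text
the job is handed in; nothing more can be done
None
```

I tightened the nut to the next slot, put the orange pin through the cross hole with its collar against the nut, let go and handed the job in at about 20 s of the 72 s allowed. There is no verdict to report.

- **Nut:** It started about 19° short of the next slot. I turned it clockwise until the jaws stood at 8.9°, and the hole's direction measured 9.0°. Gripping a second pair of flats confirmed the nut angle and put the spindle axis at about (541.1, 121.5) mm.
- **Pin:** It slid in on the first feel, with the shaft at 81.2 mm, about 8 mm above the slot floor. Force along the pin stayed near zero until the collar touched at about 3 N. I then released it, raised the gripper clear and moved it well away.
- **Disagreement along the hole:** Both cameras put the pin's mid point about 1.5 to 2.5 mm short of the axis, but the arm read about 0.3 mm at collar contact. That is inside the 4.5 mm limit, so I did not nudge it.
- **Disagreement across the hole:** The top camera put the pin 1.3 mm off sideways, though the hole allows only about 1 mm. I put this down to camera error, and it is inside the 4 mm limit.
- **Tilt:** The pin sags an estimated 0.05 to 0.09 rad since I let go, against a limit of 0.15 rad.
- **Bystanders:** The tray, bracket and bottle look unmoved in the last top picture, but I did not measure them.

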